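Slide the breaker board out to the pointer and hold it

TASK

A plywood board with a breaker on it is locked on its slide stand. Pull the orange lock grip all the way back to its end stop, away from the board, then take the board by its black handle and slide it straight out along the stand, to the left, until its front edge is level with the red pointer on the rule. Out there it would tip if let go: finish while still holding the handle, with the board at rest, level and flat on the stand, and leave the lock open, the board never tipped and the things around it where they were.

Things in the scene. Friction and masses are not known exactly. Their poses are not given: they have to be found in the camera images.
- slide_stand: fixed stand, bed 160 mm long (its y), 82 mm wide (its x), bed surface 65 mm above the desk; origin at its foot's centre on the desk. +y is the slide-out direction (robot's left, within 0.14 rad), +x points away from the robot. Two 7 mm high rails 62 mm apart guide the board. A white rule runs out at x = -44 mm to y = 241 mm; the lock's ledge reaches x = -102 mm at y = -20 mm, 73 mm high
- stand_edge (a point): middle of the stand's outer (+y) end edge, at bed height, 80 mm from its origin; beyond it the board overhangs
- lock (a joint): sliding lock bolt on the robot's side of the stand, m: 0 locked (tongue in a notch in the board's side), 0.024 end stop, free. It moves along the stand's -x, towards the robot, against about 2 N of friction and stays where left; below about 0.008 it still blocks the board. It starts between 0 and 0.004; from 0.021 on it counts as fully back
- lock_grip (a point): on the orange upright lock grip that moves with the bolt, 12 mm below its top: 14 mm along the stand's x, 16 mm along its y (cap, the top 7 mm, 18 x 20 mm). The grip stands from 72 mm to 104 mm above the desk, this point at 92 mm
- board: loose plywood board 60 x 210 x 8 mm lying on the stand, a black breaker (50 wide, 95 long, 50 high) fixed on its outer half. Origin at the centre of its underside, y lengthwise to its outer end, z up; 0.35 to 0.6 kg in all. At the start 30 mm overhang the stand's end; let go with more than about 95 mm overhanging it tips, and the pointer always stands beyond that
- board_front (a point): middle of the board's outer end edge, on its underside: board y = +105 mm
- board_handle (a point): grasp point in the black upright handle near the board's inner end (board y = -80 mm, 30 mm above the board's underside). The handle is 24 x 24 mm, its cap (top 8 mm) 28 x 28 mm, and it ends 53 mm above the board's underside
- mark (a point): tip of the fixed red pointer blade (3 mm thick, 22 mm high) on the rule, on the robot's side of the board's path and 4 mm clear of the board's side. Its y in the stand's frame is where the board's front edge must come (112 to 140 mm beyond the stand's end edge)
- tape_black: bystander, leave alone: black tape roll, 70 mm across, 19 high; origin at the centre of its underside
- tape_grey: bystander, leave alone: grey tape roll, 62 mm across, 19 high; origin at the centre of its underside
- contactor: bystander, leave alone: grey motor contactor with black top, 72 x 66 x 68 mm; origin at the centre of its underside
- pliers_blue: bystander, leave alone: pliers, 170 x 55 x 14 mm; origin at the centre of its underside
- fuse_3: bystander, leave alone: porcelain cartridge fuse standing on end, 27 mm across, 80 high; origin at the centre of its underside
- knob_insulator_1: bystander, leave alone: brown knob insulator, 45 mm across, 42 high; origin at the centre of its underside
- knob_insulator_2: bystander, leave alone: white knob insulator, 40 mm across, 38 high; origin at the centre of its underside

How it is judged:
On the way:
1. the lock is fully back at its end stop (value of joint lock above 0.021 m), for 0.2 s.
At the end, for the whole second after the job is handed in: the lock is at least 21 mm back; the board's front edge is within 5 mm of the pointer along the slide direction, the board lies between its rails, level within 0.04 rad and its front end within 5 mm of bed height, at rest (under 10 mm/s), and the fingers bear on it with more than 1 N (value of joint lock above 0.021 m and y of board_front in the frame of mark between -0.005 and 0.005 m and z of board_front in the frame of slide_stand between 0.06 and 0.07 m and x of board_front in the frame of slide_stand between -0.006 and 0.006 m and angle between board's own z axis and vertical below 0.04 rad and linear speed of board below 0.01 m/s and contact force between the fingers and board above 1 N); the arm keeps its last pose, push and grip.
It fails at once if the board is tipped by more than 0.2 rad (angle between board's own z axis and vertical above 0.2 rad).
It fails at once if a bystander (tape roll, contactor, pliers, fuse or knob insulator) is shifted by more than 30 mm (distance of any of tape_black, tape_grey, contactor, pliers_blue, fuse_3, knob_insulator_1, knob_insulator_2 from where it was at the start of the episode above 0.03 m).
It also fails if it takes over 38 s, if anything falls off the work surface, if the arm or the gripper's body presses on something with over 40 N, if the wrist force passes 120 N, or if a joint passes its speed limit or range.

ROBOT

A 6-joint arm with a two-finger parallel gripper is mounted at the origin on a cart in front of the work surface, level with it; the furniture and walls round the work are solid. World frame = base frame: x ahead of the robot, y to its left, z up, the work surface at z = 0. Lengths are in m, angles in rad, forces in N, time in s.
With the tool pointing down it reaches from about 0.35 to 0.975 m from the base axis. Payload 4.9 kg.
Tool frame: the origin (TCP) lies on the mounting face of the last link; the fingertips stand 173 mm ahead of it and the grasp point (between the pads) lies 155 mm ahead of it; x points along the fingers, z is the direction in which the jaws open and shut, and the axes are right-handed (so a half turn about x gives the same grasp; the last joint's range is limited). The gripper opens to 85 mm and grips with 20 to 120 N. Pads are 22 mm wide; open, the fingers measure 114 mm over their backs; the gripper's body (76 mm by 85 mm) begins 54 mm behind the grasp point. The pads swing forward as they close: fully open they stand 13 mm farther back than shut.
Start: joints at [1.09, 0.053, 1.613, -0, 1.476, -0.119], TCP at [0.221, 0.585, 0.405] pointing down, gripper open.
Joint ranges: [-3.01, 3.01], [-1.01, 2.22], [0.06, 2.58], [-1.02, 4.17], [0.09, 2.62], [-3.14, 3.14]. Speed limits (rad/s): [2.57, 2.57, 3.14, 3.14, 3.14, 3.14].

INTERFACE

Orientations are given as a rotation vector (axis times angle).
In Python, from station import get_obs, get_image, get_calibration, finish_job, look_for, masks_of, tip_of gives the robot as it stands.
- The arm moves only by the tool carry_out, never from a script. Its argument "increments" is a list of rows, each a list of 3 entries, a list of its own where there are three numbers: the turn, a rotation vector about the world's x, y, z in units of 0.1 rad (1.0 is 0.1 rad), then the shift along the world's x, y, z in units of 20 mm (1.0 is 20 mm), then the opening, from 0 (shut) to 1 (fully open). A call has 1 to 8 rows; each row shifts and turns the pose as measured when the row begins; what a row does not reach is not made up. A row lasts 1/10 s, in which the tool goes at most 50 mm and 8.59 degrees, less where a joint would pass 70% of its speed; a pose out of reach is approached as far as the arm can. A call with a number of a shift or a turn outside -1 to 1 is refused whole. A call with a gripper value outside its range is refused whole. The fingers move at their own pace and stop on an object; "squeeze" is the grip in N (left out, the last holds). Time passes only in rows, so rows that do not move let the fingers close. It gives the time, the measured TCP pose, the force and the opening at its end, in the units of the state.
- get_obs(): the state, without advancing time (a new reading comes with each control period).
- get_image(name): name is "scene" or "side" or "wrist"; returns (picture, depth): 420x560x3 uint8, blue, green, red; 420x560 float32, m along the optical axis (not along the pixel's ray), 0 where there is no reading.
- get_calibration(name): a dict with "fx", "fy", "cx", "cy" (pixels), "k1" (the pictures are not rectified: a ray, as slopes to the right and down, at radius r is drawn at 1 + k1 r^2 times it, then the intrinsics apply), "position" and "orientation" of the camera in the world. Camera axes: x right, y down, z forward; pixel columns grow to the right and rows downward; lengths in m; the calibration is good to about 2 mm. A picture is of the moment at which its call begins: read the wrist's pose just before it. get_calibration takes no time and is no camera call; for the wrist camera it gives the pose at the moment of the call.
- finish_job(): hands the job in, once; it reports no verdict.
Trained networks look in the newest picture that a camera, given by its name, has taken for a name from the list of things; names that differ only in an ending like _2 or _b are one class to them, and where a whole thing is asked for, a point or a joint stands for the part that bears it (a point fixed in the world has none). Each returns a list of dicts, best first, with "p" (0 to 1); they miss things now and then, are a little off and sometimes report something else, mostly with a low value. They report only what shows in the picture. A call takes as long as a camera call.
- look_for(camera, query): "centre" ([column, row] in pixels, amid what is visible of it).
- masks_of(camera, query): "region" (420x560 bool, what is visible of it) and "centre" ([column, row] in pixels, amid what is visible of it).
- tip_of(camera, query): "centre" ([column, row] in pixels: a listed point, or the origin of a listed thing).
The state is a dict: "t": time; "q": joint angles; "dq": joint speeds; "effort": joint torques, N m; "tool_pos": TCP position; "tool_rot": TCP orientation; "contact_force": force on the tool from outside, world axes, zero at the start; "wrist_torque": the same for the moment, N m; "opening": finger opening in m.
Only numpy, scipy, OpenCV 4.12 (cv2) and the standard library are available. Lean on these libraries where they do the work, as an engineer would, in place of code of your own. Each camera call takes 0.05 s, during which the arm holds its last target.

## Working session

There is one attempt and no reset: what is moved stays moved. The work goes in short steps, Python scripts to look and compute and a tool call to move; the robot and the scene stay as the last step left them, time stands still between calls to the robot, and variables do not carry over. Pictures are saved under pics/ and viewed, and the job is handed in when it is done.

Besides the shell and the picture viewer there is one more tool, called after "Emit:" as name(argument=value, ...) on one line, values as JSON. carry_out: Moves the arm, as the interface text tells. Shifts and turns lie within -1 to 1; 1 stands for 20 mm of shift or 0.1 rad of turn. Its arguments: {"type":"object","properties":{"increments":{"type":"array","items":{"type":"array"}},"squeeze":{"type":"number"}},"required":["increments"]}

```bash
mkdir -p pics; ls
cat > h.py <<'E'
import numpy as np, cv2
from station import *
from scipy.spatial.transform import Rotation as R
def ray(cal,px):
    d=np.array([(px[0]-cal['cx'])/cal['fx'],(px[1]-cal['cy'])/cal['fy']])
    u=d.copy()
    for _ in range(20): u=d/(1+cal['k1']*(u@u))
    return np.array([u[0],u[1],1.0])
def rot(cal):
    o=np.array(cal['orientation'],float)
    return R.from_rotvec(o).as_matrix() if o.shape==(3,) else (o if o.shape==(3,3) else None)
def at_z(cal,px,z):
    d=rot(cal)@ray(cal,px); p=np.array(cal['position']); return p+d*(z-p[2])/d[2]
def at_d(cal,px,dep):
    return np.array(cal['position'])+rot(cal)@(ray(cal,px)*dep)
E
python3 - <<'E'
from h import *
print(get_obs())
for n in ['scene','side','wrist']:
    c=get_calibration(n); print(n,c)
    im,d=get_image(n); cv2.imwrite(f'pics/{n}0.png',im); np.save(f'pics/{n}0.npy',d)
E
```

```text
pics
{'t': 0.0, 'q': array([ 1.08998934e+00,  5.33511391e-02,  1.61427618e+00, -7.79549733e-06,
        1.47602513e+00, -1.19001772e-01]), 'dq': array([ 0.00033766, -0.00295467, -0.00064595, -0.00062249, -0.00103385,
        0.00011323]), 'effort': array([-1.01373367e-03, -3.93705046e+01, -3.70165014e+01, -2.11452170e-04,
        7.35145120e-03,  1.18494646e-05]), 'tool_pos': array([0.22110367, 0.58429747, 0.40347685]), 'tool_rot': array([-0.93973295,  1.36078262,  0.93813368]), 'contact_force': array([-0.50176608, -0.24696026,  0.24877898]), 'wrist_torque': array([-0.00680373,  0.00151785,  0.04742868]), 'opening': 0.08550138345598236}
scene {'fx': 453.0322303867605, 'fy': 453.0322303867605, 'cx': 275.0600266090424, 'cy': 212.25612848004135, 'k1': -0.14978327392626375, 'position': array([-0.17523411,  1.00104701,  0.87254935]), 'orientation': array([-0.81008289,  2.40378097, -1.30905451])}
side {'fx': 504.2366098266653, 'fy': 504.2366098266653, 'cx': 283.74187288180144, 'cy': 211.48214031975633, 'k1': -0.15950428771393388, 'position': array([0.15355754, 0.97203663, 1.14308845]), 'orientation': array([-0.50414931,  2.74519895, -1.10529971])}
wrist {'fx': 349.19331939239675, 'fy': 349.19331939239675, 'cx': 278.9174854778133, 'cy': 206.44218305409308, 'k1': -0.010953499640102731, 'position': array([0.15451209, 0.60884304, 0.3714471 ]), 'orientation': array([2.38436075, 1.6460609 , 0.23350703])}
```

View pics/scene0.png

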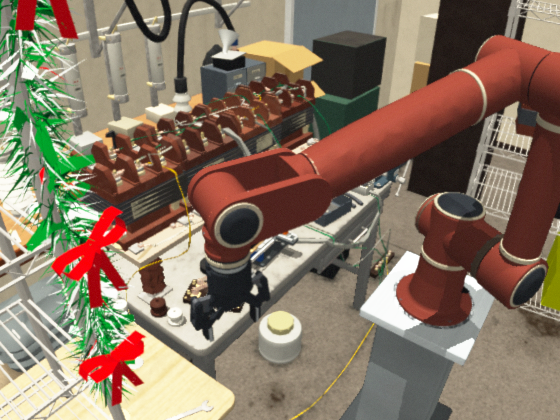

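View pics/side0.png

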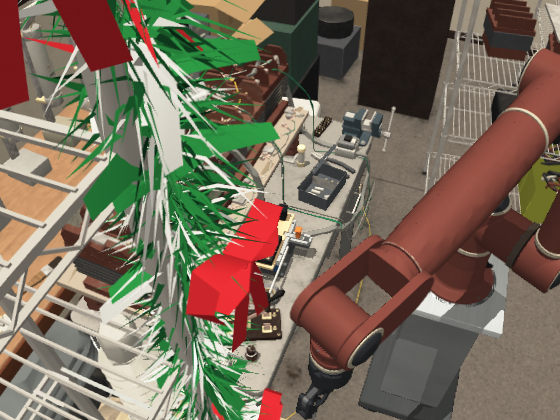

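View pics/wrist0.png

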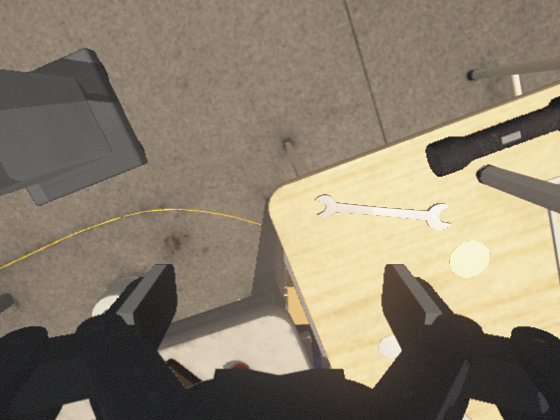

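Run:
```python
from h import *
print(R.from_rotvec(get_obs()['tool_rot']).as_matrix().round(3))
for n in ['scene','side']:
    c=get_calibration(n)
    im,d=get_image(n)
    for q,z in [('stand_edge',.065),('lock_grip',.092),('board_front',.065),('board_handle',.095),('mark',None),('slide_stand',0)]:
        for r in tip_of(n,q)[:2]:
            px=np.array(r['centre']); 
            dd=d[int(px[1]),int(px[0])]
            print(n,q,round(r['p'],2),px.round(1), 'atz',at_z(c,px,z if z is not None else .087).round(4),'depth',at_d(c,px,dd).round(4))
print(get_obs()['t'])
```

```text
[[-0.001 -0.935  0.354]
 [-0.001  0.354  0.935]
 [-1.     0.    -0.002]]
scene stand_edge 0.64 [249.7 244.4] atz [0.5085 0.1873 0.065 ] depth [0.1637 0.5976 0.4722]
scene lock_grip 0.44 [286.7 230.7] atz [0.4418 0.095  0.092 ] depth [0.136  0.544  0.4788]
scene board_front 0.45 [240.9 251.1] atz [0.5083 0.2275 0.065 ] depth [0.187  0.5911 0.4445]
scene board_front 0.16 [248.1 246.2] atz [0.5067 0.1969 0.065 ] depth [0.1657 0.599  0.4688]
scene slide_stand 0.95 [261.9 249.2] atz [ 0.5178  0.1174 -0.    ] depth [0.465  0.1847 0.0664]
side stand_edge 0.74 [265.6 259.2] atz [0.51   0.1903 0.065 ] depth [0.5    0.2121 0.095 ]
side lock_grip 0.54 [298.7 233.8] atz [0.4492 0.0942 0.092 ] depth [0.45   0.0919 0.0892]
side board_front 0.98 [262.8 266.4] atz [0.5076 0.2159 0.065 ] depth [0.5046 0.2223 0.0742]
side board_handle 0.86 [280.  215.8] atz [0.5216 0.051  0.095 ] depth [0.5211 0.0523 0.0964]
side mark 0.22 [260.5 268.4] atz [0.5035 0.2396 0.087 ] depth [0.5299 0.1844 0.0074]
side slide_stand 0.92 [276.8 255.2] atz [0.5066 0.1179 0.    ] depth [0.4841 0.1724 0.073 ]
0.85
```

Emit:
carry_out(increments=[[[0, 0, 0.5], [0.5, -1, 0.2], 1], [[0, 0, 0.5], [0.5, -1, 0.2], 1], [[0, 0, 0.5], [0.5, -1, 0.2], 1], [[0, 0, 0.5], [0.5, -1, 0], 1], [[0, 0, 0.5], [0.8, -1, 0], 1], [[0, 0, 0.5], [0.8, -1, 0], 1], [[0, 0, 0.5], [0.8, -1, 0], 1], [[0, 0, 0.4], [0.8, -1, 0], 1]])

```text
t: 1.65
tool_pos: [0.3261, 0.4204, 0.4175]
tool_rot: [-1.246, 1.183, 1.246]
contact_force: [-0.3, 0.1, -0.5]
opening: 0.0857
```

Emit:
carry_out(increments=[[[0, 0, 0], [0.8, -1, 0], 1], [[0, 0, 0], [0.8, -1, 0], 1], [[0, 0, 0], [0.8, -1, 0], 1], [[0, 0, 0], [0.8, -1, 0], 1], [[0, 0, 0], [0.8, -1, 0], 1], [[0, 0, 0], [0.8, -1, 0], 1], [[0, 0, 0], [0.8, -1, 0], 1], [[0, 0, 0], [0.8, -1, 0], 1]])

```text
t: 2.45
tool_pos: [0.4582, 0.2529, 0.419]
tool_rot: [-1.247, 1.179, 1.245]
contact_force: [0.8, 0.7, -0.5]
opening: 0.0856
```

Emit:
carry_out(increments=[[[0, 0, 0], [0.8, -0.8, 0.5], 1], [[0, 0, 0], [0.8, -0.8, 0.5], 1], [[0, 0, 0], [0.8, -0.8, 0.5], 1], [[0, 0, 0], [0.8, -0.8, 0.5], 1], [[0, 0, 0], [0.8, -0.8, 0.5], 1], [[0, 0, 0], [0, 0, 0], 1]])

```text
t: 3.05
tool_pos: [0.5421, 0.1667, 0.4706]
tool_rot: [-1.244, 1.182, 1.242]
contact_force: [-0.4, 0.8, -0.4]
opening: 0.0853
```

```bash
cat > look.py <<'E'
from h import *
import sys
k=sys.argv[1]
for n in ['wrist','scene','side']:
    c=get_calibration(n)
    im,d=get_image(n); cv2.imwrite(f'pics/{n}{k}.png',im); np.save(f'pics/{n}{k}.npy',d)
    for q,z in [('stand_edge',.065),('lock_grip',.092),('board_front',.065),('board_handle',.095),('mark',.087),('slide_stand',0)]:
        for r in tip_of(n,q)[:2]:
            px=np.array(r['centre']); 
            dd=d[int(px[1]),int(px[0])]
            print(n,q,round(r['p'],2),px.round(1), 'atz',at_z(c,px,z if z is not None else .087).round(4),'depth',at_d(c,px,dd).round(4))
o=get_obs();print(o['t'],o['tool_pos'])
print(R.from_rotvec(o['tool_rot']).as_matrix().round(3))
E
python3 look.py 1
```

```text
wrist lock_grip 0.88 [198.5  78.6] atz [0.4528 0.0873 0.092 ] depth [0.4535 0.0898 0.1037]
wrist board_front 0.97 [331.2 144.8] atz [0.5112 0.2208 0.065 ] depth [0.5106 0.2199 0.0707]
wrist board_handle 0.95 [147.2 146.8] atz [0.5181 0.0367 0.095 ] depth [0.5151 0.045  0.1175]
wrist mark 0.52 [420.8 106.8] atz [0.4682 0.301  0.087 ] depth [0.4681 0.3091 0.0666]
scene stand_edge 0.93 [250.  247.8] atz [0.4975 0.1993 0.065 ] depth [0.4875 0.2113 0.077 ]
scene lock_grip 0.43 [285.3 230.1] atz [0.4469 0.0951 0.092 ] depth [0.446  0.0963 0.0931]
scene board_front 0.56 [241.3 250.6] atz [0.5089 0.225  0.065 ] depth [0.5588 0.1684 0.006 ]
scene board_handle 0.95 [274.3 213. ] atz [0.5254 0.0448 0.095 ] depth [0.5236 0.0473 0.097 ]
scene mark 0.47 [234.2 270. ] atz [0.4511 0.3216 0.087 ] depth [0.4318 0.3425 0.1111]
scene slide_stand 0.94 [261.6 248.9] atz [ 0.5194  0.1168 -0.    ] depth [0.4656 0.1853 0.0676]
side stand_edge 0.77 [265.7 260.3] atz [0.5083 0.1937 0.065 ] depth [0.5001 0.2116 0.0897]
side stand_edge 0.52 [298.  234.3] atz [0.458  0.0741 0.065 ] depth [0.4509 0.0952 0.0904]
side lock_grip 0.63 [299.2 232.4] atz [0.4496 0.0888 0.092 ] depth [0.4478 0.0944 0.0987]
side board_front 0.7 [262.1 267.5] atz [0.508 0.22  0.065] depth [0.5074 0.2213 0.0668]
side board_handle 0.85 [279.1 213.2] atz [0.5277 0.0423 0.095 ] depth [0.2448 0.7452 0.8874]
side slide_stand 0.97 [277.3 249.7] atz [0.5128 0.098  0.    ] depth [0.488  0.1585 0.079 ]
4.1 [0.54067779 0.16819186 0.46884284]
[[ 0.001 -0.999 -0.05 ]
 [ 0.002 -0.05   0.999]
 [-1.    -0.001  0.002]]
```

View pics/wrist1.png

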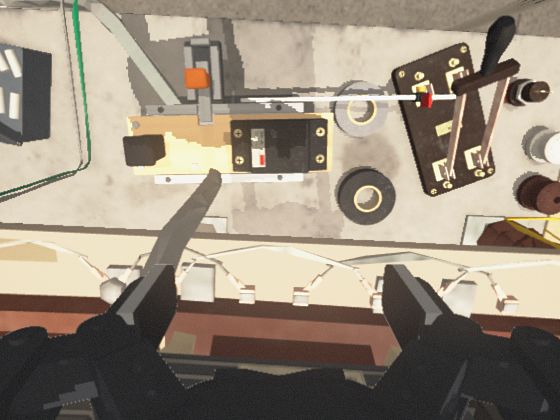

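View pics/scene1.png

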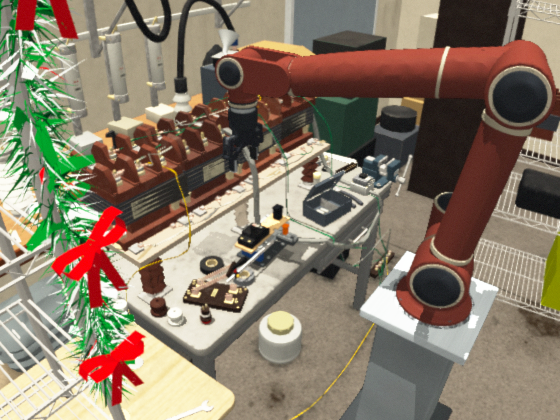

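Run:
```python
from h import *
im=cv2.imread('pics/wrist1.png'); d=np.load('pics/wrist1.npy')
cv2.imwrite('pics/w1crop.png',cv2.resize(im[30:200,100:460],None,fx=2.2,fy=2.2,interpolation=cv2.INTER_CUBIC))
c=get_calibration('wrist')
for p in [(215,180),(200,205),(185,225),(170,250),(155,280),(150,290),(90,160),(30,190),(67,60),(145,80),(105,20)]:
    print(p,at_d(c,p,d[p[1],p[0]]).round(3))
```

```text
(215, 180) [0.545 0.105 0.097]
(200, 205) [0.548 0.107 0.176]
(185, 225) [0.55  0.106 0.216]
(170, 250) [0.553 0.106 0.251]
(155, 280) [0.532 0.123 0.324]
(150, 290) [0.532 0.123 0.331]
(90, 160) [ 0.548 -0.066  0.005]
(30, 190) [ 0.554 -0.054  0.133]
(67, 60) [ 0.432 -0.086 -0.004]
(145, 80) [ 0.45   0.005 -0.003]
(105, 20) [ 0.389 -0.032  0.009]
```

View pics/w1crop.png

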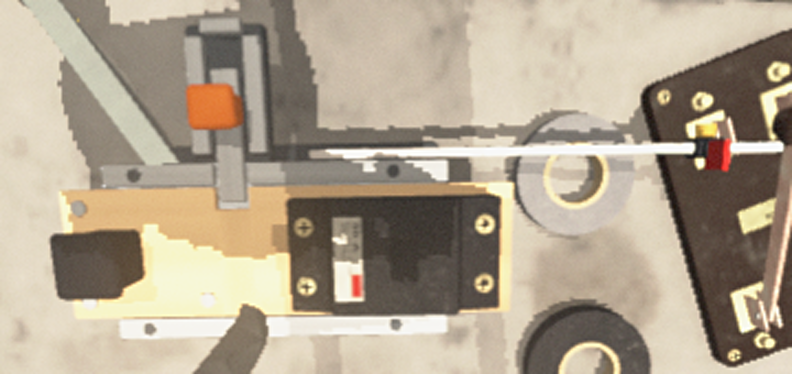

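Run:
```python
from h import *
im=cv2.imread('pics/scene1.png')
cv2.imwrite('pics/s1crop.png',cv2.resize(im[110:300,180:360],None,fx=3.1,fy=3.1,interpolation=cv2.INTER_CUBIC))
im=cv2.imread('pics/side1.png')
cv2.imwrite('pics/d1crop.png',cv2.resize(im[130:300,220:400],None,fx=3.1,fy=3.1,interpolation=cv2.INTER_CUBIC))
c=get_calibration('scene');d=np.load('pics/scene1.npy')
for p in [(252,160),(253,175),(254,190),(256,205),(258,220)]:
    print(p,at_d(c,p,d[p[1],p[0]]).round(3))
```

```text
(252, 160) [0.569 0.099 0.287]
(253, 175) [0.561 0.104 0.243]
(254, 190) [0.558 0.104 0.194]
(256, 205) [0.549 0.106 0.146]
(258, 220) [0.543 0.104 0.093]
```

View pics/s1crop.png

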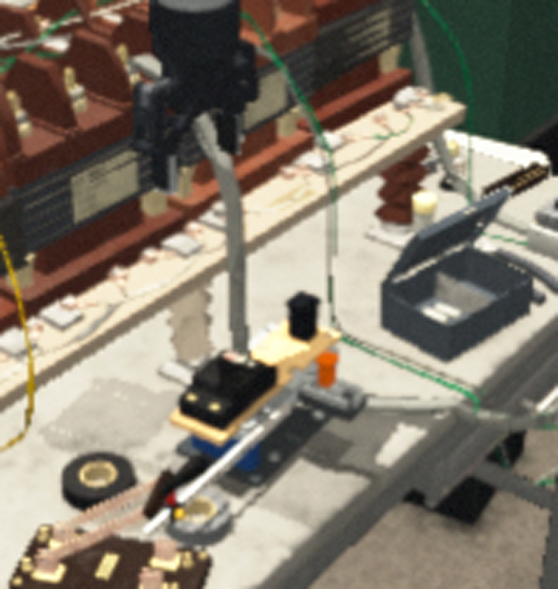

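View pics/d1crop.png

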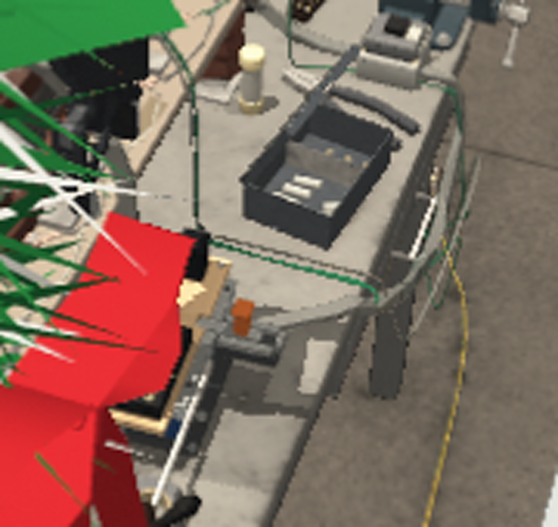

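Run:
```python
from h import *
c=get_calibration('wrist'); d=np.load('pics/wrist1.npy')
f=lambda x,y:(100+x/2.2,30+y/2.2)
P={}
for n,(x,y),z in [('FR',(514,183),.073),('FL',(510,314),.073),('BR',(60,190),.073),('BL',(75,317),.073),
  ('rail far a',(120,320),.072),('rail far b',(446,317),.072),('rail near a',(103,165),.072),('rail near b',(447,160),.072),
  ('ptr top',(717,138),None),('ptr mid',(718,155),None),('ptr bot',(722,168),None),('rule1',(330,154),None),('rule2',(640,149),None),('rule3',(770,148),None),
  ('grip top c',(213,107),.104),('handle top',(97,265),.118),('brk',(380,255),.123)]:
    px=f(x,y); dd=d[int(round(px[1])),int(round(px[0]))]
    P[n]=at_z(c,px,z) if z else None
    print(n,np.round(px,1),None if z is None else P[n].round(4),at_d(c,px,dd).round(4))
for a,b in [('FR','BR'),('FL','BL'),('rail far b','rail far a'),('rail near b','rail near a')]:
    v=P[a]-P[b]; print(a,b,np.linalg.norm(v),np.arctan2(-v[0],v[1]))
```

```text
FR [333.6 113.2] [0.4757 0.2203 0.073 ] [0.4768 0.2298 0.0116]
FL [331.8 172.7] [0.5365 0.2241 0.073 ] [ 0.5503  0.2365 -0.0022]
BR [127.3 116.4] [0.489  0.0123 0.073 ] [ 0.493  -0.0194 -0.0029]
BL [134.1 174.1] [0.5481 0.0153 0.073 ] [ 0.5644 -0.0157 -0.0027]
rail far a [154.5 175.5] [0.5487 0.0366 0.072 ] [0.5492 0.0358 0.0697]
rail far b [302.7 174.1] [0.5396 0.1935 0.072 ] [ 0.5541  0.1996 -0.0033]
rail near a [146.8 105. ] [0.477  0.0324 0.072 ] [0.477  0.0315 0.0696]
rail near b [303.2 102.7] [0.4672 0.189  0.072 ] [ 0.4667  0.1941 -0.0025]
ptr top [425.9  92.7] None [0.4511 0.3132 0.0656]
ptr mid [426.4 100.5] None [0.4588 0.3104 0.0766]
ptr bot [428.2 106.4] None [0.4644 0.3107 0.0825]
rule1 [250. 100.] None [0.4671 0.135  0.0627]
rule2 [390.9  97.7] None [0.4576 0.2797 0.061 ]
rule3 [450.   97.3] None [0.454  0.3404 0.0616]
grip top c [196.8  78.6] [0.4513 0.0901 0.104 ] [0.4511 0.0892 0.1002]
handle top [144.1 150.5] [0.516  0.0443 0.118 ] [0.5166 0.0429 0.1144]
brk [272.7 145.9] [0.5057 0.161  0.123 ] [0.5079 0.1608 0.1042]
FR BR 0.20841282520494198 0.06343510761020602
FL BL 0.20904928338548087 0.055656444737108283
rail far b rail far a 0.15724319715970617 0.057981283215187376
rail near b rail near a 0.1569920939562193 0.06234345300358266
```

Emit:
carry_out(increments=[[[0, 0, 0.1], [-1, 0, 0], 0.6], [[0, 0, 0], [-1, -0.6, -0.6], 0.6], [[0, 0, 0], [-1, -0.9, -1], 0.6], [[0, 0, 0], [-0.8, -1, -1], 0.6], [[0, 0, 0], [-0.6, -1, -1], 0.6], [[0, 0, 0], [-0.1, -0.5, -1], 0.6], [[0, 0, 0], [0, 0, -0.3], 0.6], [[0, 0, 0], [0, 0, 0], 0.6]])

```text
t: 4.9
tool_pos: [0.4473, 0.0861, 0.3694]
tool_rot: [-1.254, 1.173, 1.251]
contact_force: [-0.3, 1.0, 0.3]
opening: 0.0512
```

```bash
python3 look.py 2 | grep -v mark
```

```text
wrist stand_edge 0.65 [307.6 272.8] atz [0.5155 0.1152 0.065 ] depth [0.512  0.1144 0.0718]
wrist lock_grip 0.73 [280.4 214. ] atz [0.4551 0.0878 0.092 ] depth [0.451  0.0875 0.1048]
wrist board_front 0.87 [430.8 269.2] atz [0.506 0.221 0.065] depth [0.4924 0.2064 0.0934]
wrist board_front 0.64 [278.4 213.7] atz [0.4636 0.0869 0.065 ] depth [0.4516 0.0861 0.1024]
wrist board_handle 0.67 [208.6 287.3] atz [0.5171 0.0357 0.095 ] depth [0.4425 0.0599 0.2232]
wrist slide_stand 0.76 [300.1 239.6] atz [0.5113 0.1124 0.    ] depth [0.4827 0.1058 0.0714]
wrist slide_stand 0.57 [445.5 305.9] atz [0.5804 0.2792 0.    ] depth [0.5693 0.2683 0.0184]
scene stand_edge 0.81 [249.9 244.7] atz [0.5071 0.188  0.065 ] depth [0.4859 0.2134 0.0902]
scene stand_edge 0.57 [234.7 268.6] atz [0.4714 0.2973 0.065 ] depth [0.4257 0.347  0.122 ]
scene lock_grip 0.61 [287.  229.2] atz [0.4456 0.0882 0.092 ] depth [0.4448 0.0893 0.093 ]
scene board_front 0.66 [244.4 252.7] atz [0.4956 0.227  0.065 ] depth [0.5339 0.1828 0.0188]
scene board_handle 0.83 [280.8 212.8] atz [0.5101 0.0313 0.095 ] depth [0.5044 0.0394 0.1015]
scene board_handle 0.64 [287.5 228.4] atz [0.4444 0.0874 0.095 ] depth [0.4388 0.0957 0.102 ]
scene slide_stand 0.97 [262.9 246.4] atz [0.5242 0.1041 0.    ] depth [0.4661 0.1786 0.0724]
side stand_edge 0.68 [263.8 259.2] atz [0.5145 0.192  0.065 ] depth [0.505  0.2126 0.0935]
side lock_grip 0.67 [298.2 233.5] atz [0.4509 0.0936 0.092 ] depth [0.4503 0.0952 0.0939]
side board_front 0.85 [260.5 267.9] atz [0.5115 0.2227 0.065 ] depth [0.5111 0.2234 0.066 ]
side board_handle 0.76 [280.7 215.4] atz [0.5203 0.0488 0.095 ] depth [0.5191 0.0517 0.0983]
side slide_stand 0.55 [274.4 252.4] atz [0.517  0.1106 0.    ] depth [0.4866 0.1827 0.0958]
5.95 [0.44740705 0.08610453 0.36994558]
[[ 0.007 -0.998 -0.062]
 [ 0.003 -0.062  0.998]
 [-1.    -0.007  0.003]]
```

View pics/wrist2.png

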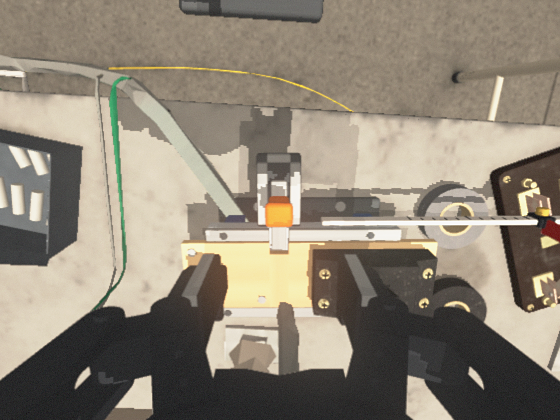

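Emit:
carry_out(increments=[[[0, 0, 0], [0.2, 0.1, -1], 0.5], [[0, 0, 0], [0, 0, -1], 0.5], [[0, 0, 0], [0, 0, -1], 0.5], [[0, 0, 0], [0, 0, -1], 0.5], [[0, 0, 0], [0, 0, -1], 0.5], [[0, 0, 0], [0, 0, -0.5], 0.5], [[0, 0, 0], [0, 0, 0], 0.5]])

```text
t: 6.65
tool_pos: [0.4517, 0.0881, 0.2582]
tool_rot: [-1.258, 1.169, 1.247]
contact_force: [0.0, 0.1, -0.5]
opening: 0.0423
```

Run:
```python
from h import *
c=get_calibration('wrist');im,d=get_image('wrist'); cv2.imwrite('pics/wrist3.png',im)
for r in tip_of('wrist','lock_grip'): print(r, at_z(c,r['centre'],.092))
print(get_obs()['tool_pos'],get_obs()['contact_force'])
```

```text
{'centre': [276.0, 274.8], 'p': 0.63} [0.45195866 0.0866215  0.092     ]
[0.45241673 0.08817606 0.25992201] [0.52205129 0.34185327 0.18137741]
```

View pics/wrist3.png

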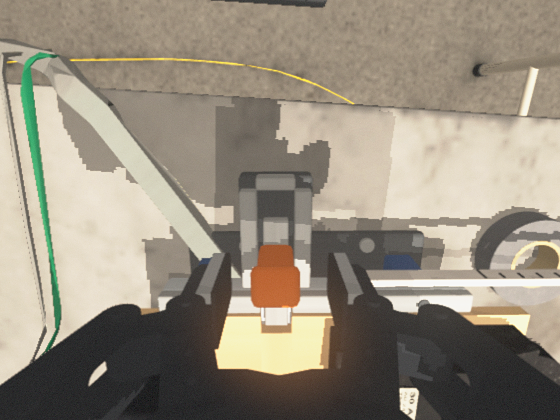

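Emit:
carry_out(increments=[[[0, 0, 0], [0, 0, -0.4], 0.5], [[0, 0, 0], [0, 0, 0], 0.0], [[0, 0, 0], [0, 0, 0], 0.0], [[0, 0, 0], [0, 0, 0], 0.0], [[0, 0, 0], [0, 0, 0], 0.0]], squeeze=40)

```text
t: 7.25
tool_pos: [0.4539, 0.0873, 0.2548]
tool_rot: [-1.265, 1.165, 1.239]
contact_force: [1.2, -0.8, -3.1]
opening: 0.019
```

Emit:
carry_out(increments=[[[0, 0, 0], [-0.1, 0, 0], 0.4], [[0, 0, 0], [0, 0, -0.2], 0.4], [[0, 0, 0], [0, 0, -0.2], 0.4], [[0, 0, 0], [0, 0, 0], 0.0], [[0, 0, 0], [0, 0, 0], 0.0], [[0, 0, 0], [0, 0, 0], 0.0]], squeeze=40)

```text
t: 7.85
tool_pos: [0.4522, 0.0873, 0.2474]
tool_rot: [-1.267, 1.164, 1.238]
contact_force: [0.1, 0.1, -0.5]
opening: 0.0189
```

Run:
```python
from h import *
c=get_calibration('wrist');im,d=get_image('wrist'); cv2.imwrite('pics/wrist4.png',im)
o=get_obs();print(o['tool_pos'],o['contact_force'],o['opening'])
print(R.from_rotvec(o['tool_rot']).as_matrix().round(3))
```

```text
[0.45220545 0.0873562  0.24740538] [-0.08826601 -1.18277826  0.26895668] 0.019284755556784192
[[ 0.022 -0.998 -0.062]
 [-0.001 -0.063  0.998]
 [-1.    -0.022 -0.002]]
```

View pics/wrist4.png

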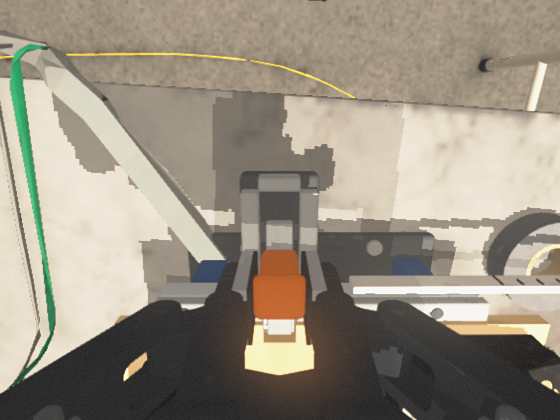

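Emit:
carry_out(increments=[[[0, 0, 0], [-0.4, -0.02, 0], 0], [[0, 0, 0], [-0.4, -0.02, 0], 0], [[0, 0, 0], [-0.4, -0.02, 0], 0]])

```text
t: 8.2
tool_pos: [0.428, 0.0859, 0.2475]
tool_rot: [-1.27, 1.16, 1.233]
contact_force: [30.6, 0.5, -17.8]
opening: 0.0192
```

Emit:
carry_out(increments=[[[0, 0, 0], [-0.3, -0.02, 0], 0], [[0, 0, 0], [-0.3, -0.02, 0], 0], [[0, 0, 0], [-0.3, -0.02, 0], 0]])

```text
t: 8.5
tool_pos: [0.4155, 0.0848, 0.2487]
tool_rot: [-1.29, 1.117, 1.192]
contact_force: [26.1, 1.0, -20.2]
opening: 0.0192
```

Run:
```python
from h import *
c=get_calibration('wrist');im,d=get_image('wrist'); cv2.imwrite('pics/wrist5.png',im)
o=get_obs();print(o['tool_pos'],o['contact_force'],o['opening'])
print(R.from_rotvec(o['tool_rot']).as_matrix().round(3))
im,d=get_image('side');cv2.imwrite('pics/d5crop.png',cv2.resize(im[160:300,220:380],None,fx=3.4,fy=3.4,interpolation=cv2.INTER_CUBIC))
```

```text
[0.41511314 0.08482238 0.24875383] [ 28.47496577   1.14845248 -22.19154503] 0.018955393521249045
[[ 0.083 -0.995 -0.061]
 [ 0.004 -0.061  0.998]
 [-0.997 -0.084 -0.001]]
```

View pics/wrist5.png

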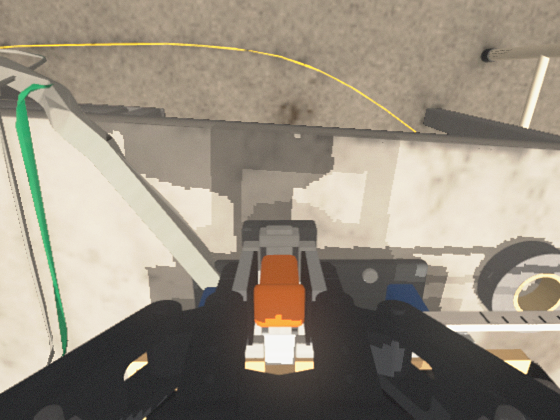

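View pics/d5crop.png

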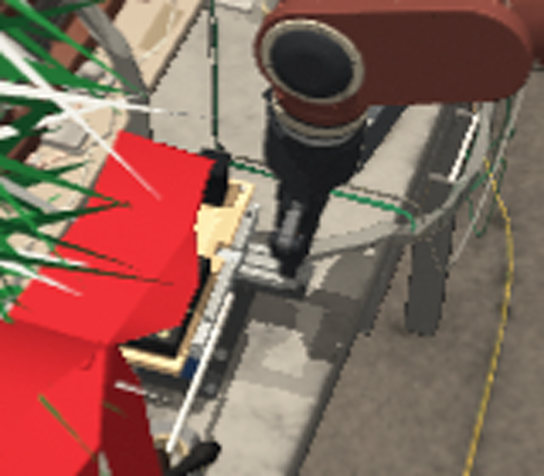

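Emit:
carry_out(increments=[[[0, 0, 0], [0, 0, 0], 0.5], [[0, 0, 0], [0, 0, 0], 0.5], [[0, 0, 0], [0, 0, 1], 0.5], [[0, -0.5, 0], [0, 0, 1], 0.6], [[0, -0.5, 0], [0.2, -0.2, 1], 0.6], [[0, -0.5, 0], [0.3, -0.4, 0.5], 0.7]])

```text
t: 9.2
tool_pos: [0.4206, 0.0738, 0.3179]
tool_rot: [-1.353, 1.009, 1.084]
contact_force: [-0.1, -0.7, 0.4]
opening: 0.0597
```

Run:
```python
from h import *
c=get_calibration('wrist');im,d=get_image('wrist'); cv2.imwrite('pics/wrist6.png',im);np.save('pics/wrist6.npy',d)
for q,z in [('lock_grip',.092),('board_handle',.095)]:
  for r in tip_of('wrist',q): print(q,r, at_z(c,r['centre'],z))
o=get_obs();print(o['tool_pos'],o['contact_force'],o['opening'],o['q'])
print(R.from_rotvec(o['tool_rot']).as_matrix().round(3))
```

```text
lock_grip {'centre': [302.0, 164.6], 'p': 0.9} [0.43131787 0.08493134 0.092     ]
board_handle {'centre': [217.1, 280.8], 'p': 0.91} [0.51528386 0.03674708 0.095     ]
[0.42054389 0.0732558  0.31644697] [ 0.08112891 -1.05022028  0.47196413] 0.059613994654353616 [-0.0042198  -0.45351438  2.20093898  0.00848912  1.17128619 -1.63820128]
[[ 0.221 -0.973 -0.06 ]
 [ 0.007 -0.06   0.998]
 [-0.975 -0.221 -0.007]]
```

View pics/wrist6.png

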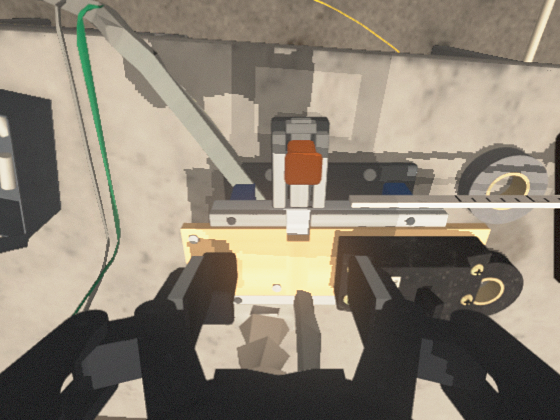

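Run:
```python
from h import *
c=get_calibration('wrist');d=np.load('pics/wrist6.npy');im=cv2.imread('pics/wrist6.png')
cv2.imwrite('pics/w6crop.png',cv2.resize(im[100:260,220:380],None,fx=3.6,fy=3.6,interpolation=cv2.INTER_CUBIC))
for r in range(135,245,4): print(r,[at_d(c,(x,r),d[r,x]).round(3).tolist() for x in (298,303)])
```

```text
135 [[0.421, 0.082, 0.068], [0.421, 0.085, 0.069]]
139 [[0.423, 0.082, 0.069], [0.423, 0.085, 0.069]]
143 [[0.422, 0.082, 0.078], [0.422, 0.085, 0.078]]
147 [[0.423, 0.082, 0.084], [0.422, 0.084, 0.085]]
151 [[0.423, 0.081, 0.09], [0.423, 0.084, 0.09]]
155 [[0.421, 0.081, 0.1], [0.421, 0.084, 0.1]]
159 [[0.423, 0.081, 0.102], [0.423, 0.084, 0.101]]
163 [[0.425, 0.081, 0.101], [0.425, 0.084, 0.102]]
167 [[0.427, 0.081, 0.102], [0.427, 0.084, 0.102]]
171 [[0.429, 0.082, 0.102], [0.429, 0.084, 0.102]]
175 [[0.432, 0.082, 0.102], [0.432, 0.084, 0.101]]
179 [[0.434, 0.082, 0.102], [0.434, 0.085, 0.102]]
183 [[0.437, 0.082, 0.101], [0.436, 0.085, 0.102]]
187 [[0.455, 0.085, 0.069], [0.454, 0.088, 0.07]]
191 [[0.458, 0.085, 0.068], [0.457, 0.089, 0.069]]
195 [[0.46, 0.086, 0.069], [0.46, 0.089, 0.068]]
199 [[0.463, 0.086, 0.069], [0.463, 0.089, 0.069]]
203 [[0.466, 0.086, 0.068], [0.467, 0.09, 0.067]]
207 [[0.474, 0.087, 0.06], [0.474, 0.091, 0.06]]
211 [[0.476, 0.087, 0.062], [0.476, 0.091, 0.062]]
215 [[0.48, 0.088, 0.06], [0.478, 0.091, 0.063]]
219 [[0.483, 0.088, 0.062], [0.483, 0.091, 0.061]]
223 [[0.485, 0.088, 0.062], [0.485, 0.092, 0.062]]
227 [[0.489, 0.088, 0.062], [0.488, 0.092, 0.062]]
231 [[0.493, 0.089, 0.061], [0.492, 0.092, 0.062]]
235 [[0.494, 0.089, 0.064], [0.495, 0.092, 0.062]]
239 [[0.495, 0.089, 0.068], [0.495, 0.092, 0.068]]
243 [[0.498, 0.089, 0.069], [0.497, 0.092, 0.069]]
```

View pics/w6crop.png

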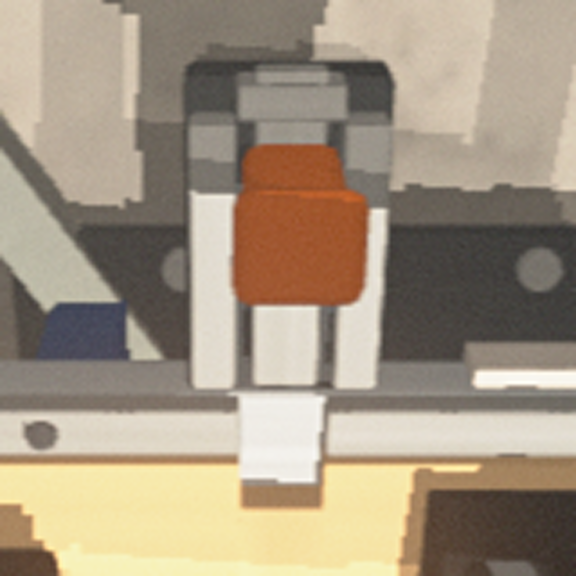

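Emit:
carry_out(increments=[[[0, -0.4, 0], [0.5, -0.5, 0], 0.6], [[0, -0.4, 0], [0.5, -0.5, 0], 0.6], [[0, -0.4, 0], [0.5, -0.5, -0.2], 0.6], [[0, -0.1, 0], [0.5, -0.4, -0.4], 0.6], [[0, 0, 0], [0, 0, 0], 0.6]])

```text
t: 9.85
tool_pos: [0.4588, 0.0344, 0.2963]
tool_rot: [-1.395, 0.926, 0.995]
contact_force: [-0.2, -0.8, 0.4]
opening: 0.0513
```

```bash
cat > g.py <<'E'
from h import *
import sys
k=sys.argv[1]
c=get_calibration('wrist');im,d=get_image('wrist'); cv2.imwrite(f'pics/wrist{k}.png',im);np.save(f'pics/wrist{k}.npy',d)
for q,z in [('board_handle',.095),('lock_grip',.092)]:
  for r in tip_of('wrist',q): print(q,round(r['p'],2),r['centre'], at_z(c,r['centre'],z).round(4))
o=get_obs();print(o['t'],o['tool_pos'].round(4),o['contact_force'].round(1),o['opening'])
M=R.from_rotvec(o['tool_rot']).as_matrix();print(M.round(3)); print('grasp',(o['tool_pos']+.155*M[:,0]).round(4))
E
python3 g.py 7
```

```text
board_handle 0.58 [279.4, 221.8] [0.5183 0.0352 0.095 ]
board_handle 0.23 [414.0, 53.7] [0.4305 0.0832 0.095 ]
lock_grip 0.92 [415.8, 50.5] [0.4298 0.0847 0.092 ]
10.0 [0.4587 0.0352 0.2981] [0.6 0.2 0.2] 0.05088991795826396
[[ 0.337 -0.94  -0.06 ]
 [ 0.01  -0.06   0.998]
 [-0.942 -0.337 -0.011]]
grasp [0.5109 0.0367 0.1521]
```

View pics/wrist7.png

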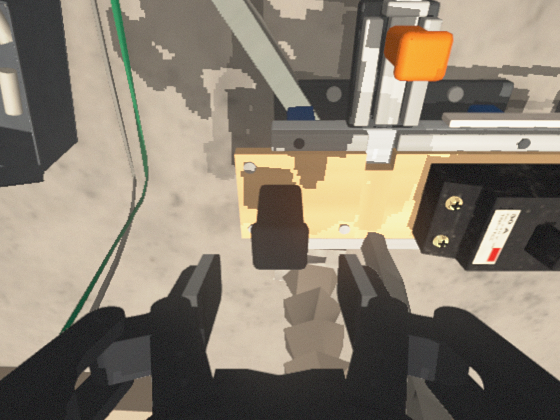

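Emit:
carry_out(increments=[[[0, 0, 0], [0.15, 0, -0.7], 0.6], [[0, 0, 0], [0, 0, -0.7], 0.6], [[0, 0, 0], [0, 0, -0.7], 0.6], [[0, 0, 0], [0, 0, -0.3], 0.6], [[0, 0, 0], [0, 0, 0], 0.6]])

```text
t: 10.5
tool_pos: [0.4608, 0.0374, 0.2506]
tool_rot: [-1.399, 0.919, 0.995]
contact_force: [-0.4, -0.2, -0.1]
opening: 0.0513
```

```bash
python3 g.py 8
```

```text
board_handle 0.87 [270.5, 280.5] [0.5171 0.035  0.095 ]
lock_grip 0.95 [453.3, 79.8] [0.4311 0.0841 0.092 ]
lock_grip 0.53 [391.0, 170.4] [0.4623 0.0735 0.092 ]
10.65 [0.4615 0.0372 0.252 ] [0.5 0.3 0.6] 0.05142488007540306
[[ 0.341 -0.938 -0.063]
 [ 0.011 -0.063  0.998]
 [-0.94  -0.341 -0.011]]
grasp [0.5143 0.0389 0.1063]
```

View pics/wrist8.png

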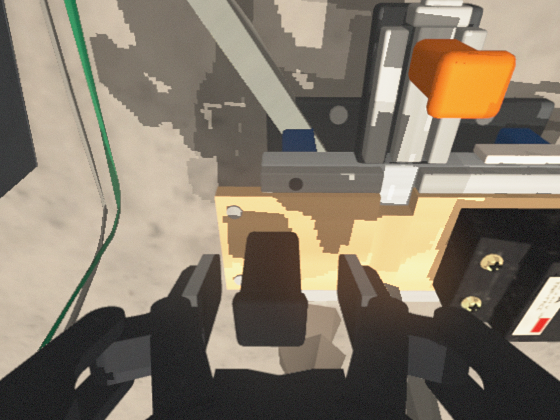

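Handle (cap at ~(270,310)) is between the fingers. Lower 7 mm more, shift slightly −y, and close.

Emit:
carry_out(increments=[[[0, 0, 0], [0.1, -0.1, -0.4], 0.6], [[0, 0, 0], [0, 0, -0.1], 0.6], [[0, 0, 0], [0, 0, 0], 0], [[0, 0, 0], [0, 0, 0], 0], [[0, 0, 0], [0, 0, 0], 0], [[0, 0, 0], [0, 0, 0], 0]], squeeze=70)

```text
t: 11.25
tool_pos: [0.4645, 0.0348, 0.2434]
tool_rot: [-1.402, 0.915, 0.99]
contact_force: [0.0, 0.5, 0.4]
opening: 0.0269
```

```bash
python3 g.py 9
```

```text
board_handle 0.75 [277.0, 286.7] [0.5176 0.0349 0.095 ]
board_handle 0.72 [399.6, 169.1] [0.4607 0.0694 0.095 ]
lock_grip 0.86 [481.9, 69.1] [0.4306 0.0843 0.092 ]
11.4 [0.4645 0.0348 0.2434] [ 0.4  1.2 -0.1] 0.02686379201620686
[[ 0.344 -0.937 -0.063]
 [ 0.011 -0.063  0.998]
 [-0.939 -0.344 -0.012]]
grasp [0.5179 0.0365 0.0979]
```

View pics/wrist9.png

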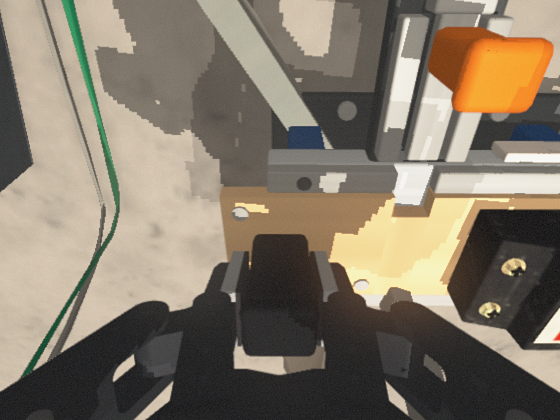

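Emit:
carry_out(increments=[[[0, 0, 0], [-0.02, 0.3, 0], 0], [[0, 0, 0], [-0.02, 0.4, 0], 0], [[0, 0, 0], [-0.03, 0.4, 0], 0]])

```text
t: 11.7
tool_pos: [0.4631, 0.0571, 0.2434]
tool_rot: [-1.402, 0.917, 0.987]
contact_force: [0.3, -1.5, 0.7]
opening: 0.0271
```

```bash
python3 g.py 10
python3 - <<'E'
from h import *
im,d=get_image('scene');cv2.imwrite('pics/s10crop.png',cv2.resize(im[130:310,180:360],None,fx=3.1,fy=3.1,interpolation=cv2.INTER_CUBIC))
E
```

```text
board_handle 0.97 [280.2, 289.4] [0.5178 0.0582 0.095 ]
11.85 [0.463  0.0576 0.2434] [0.5 3.1 0. ] 0.026678861953061957
[[ 0.344 -0.937 -0.062]
 [ 0.01  -0.063  0.998]
 [-0.939 -0.344 -0.012]]
grasp [0.5164 0.0592 0.0979]
```

View pics/s10crop.png

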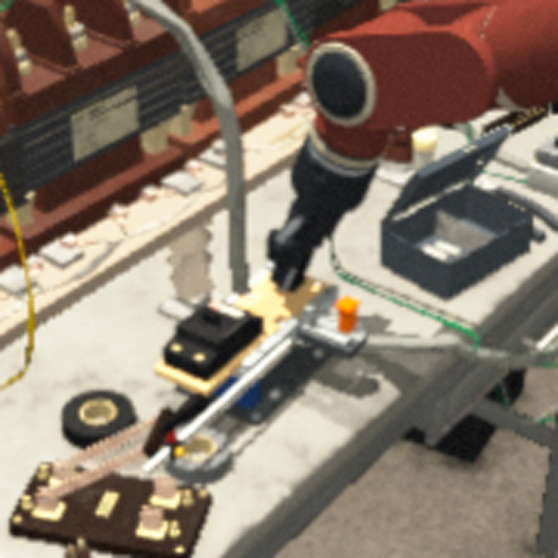

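View pics/wrist10.png

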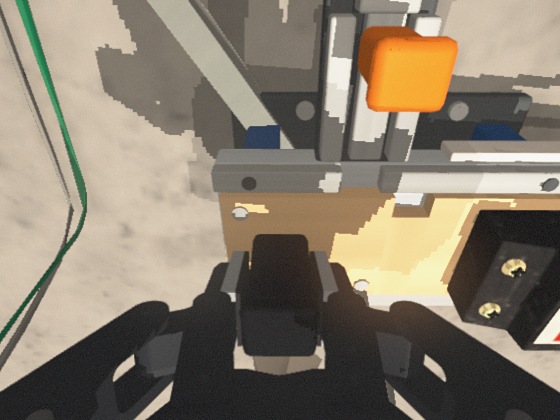

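Emit:
carry_out(increments=[[[0, 0, 0], [-0.03, 0.4, 0], 0], [[0, 0, 0], [-0.03, 0.5, 0], 0], [[0, 0, 0], [-0.03, 0.5, 0], 0]])

```text
t: 12.2
tool_pos: [0.4614, 0.0855, 0.2437]
tool_rot: [-1.403, 0.918, 0.986]
contact_force: [0.1, -2.6, 1.0]
opening: 0.0265
```

Emit:
carry_out(increments=[[[0, 0, 0], [-0.03, 0.4, 0], 0], [[0, 0, 0], [-0.03, 0.3, 0], 0], [[0, 0, 0], [0, 0, 0], 0]])

```text
t: 12.5
tool_pos: [0.4602, 0.1012, 0.2439]
tool_rot: [-1.405, 0.918, 0.986]
contact_force: [0.5, -0.7, 0.0]
opening: 0.0267
```

```bash
python3 g.py 11
cat > s.py <<'E'
from h import *
import sys
k=sys.argv[1]
for n in ('scene','side'):
    im,d=get_image(n); cv2.imwrite(f'pics/{n}{k}.png',im);np.save(f'pics/{n}{k}.npy',d)
    c=get_calibration(n)
    for q,z in [('board_front',.065),('mark',.08)]:
        for r in tip_of(n,q): print(n,q,round(r['p'],2),r['centre'], at_z(c,r['centre'],z).round(4))
    y,x=(215,200) if n=='scene' else (200,210)
    cv2.imwrite(f'pics/{n}{k}c.png',cv2.resize(im[y:y+100,x:x+120],None,fx=6,fy=6,interpolation=cv2.INTER_CUBIC))
E
python3 s.py 11
```

```text
board_handle 0.91 [278.5, 290.1] [0.5161 0.1013 0.095 ]
lock_grip 0.83 [238.8, 68.2] [0.4307 0.0855 0.092 ]
12.65 [0.4601 0.1007 0.2437] [ 0.8  2.  -1.2] 0.026643299388634273
[[ 0.345 -0.937 -0.06 ]
 [ 0.007 -0.062  0.998]
 [-0.939 -0.345 -0.015]]
grasp [0.5136 0.1018 0.0982]
scene mark 0.39 [232.3, 269.4] [0.4623 0.3169 0.08  ]
side board_front 0.87 [254.3, 287.5] [0.5018 0.2878 0.065 ]
```

View pics/scene11c.png

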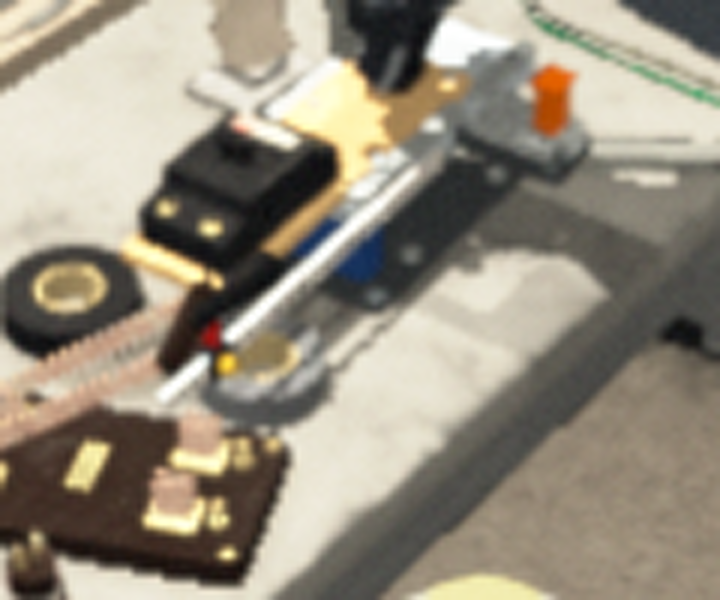

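View pics/side11c.png

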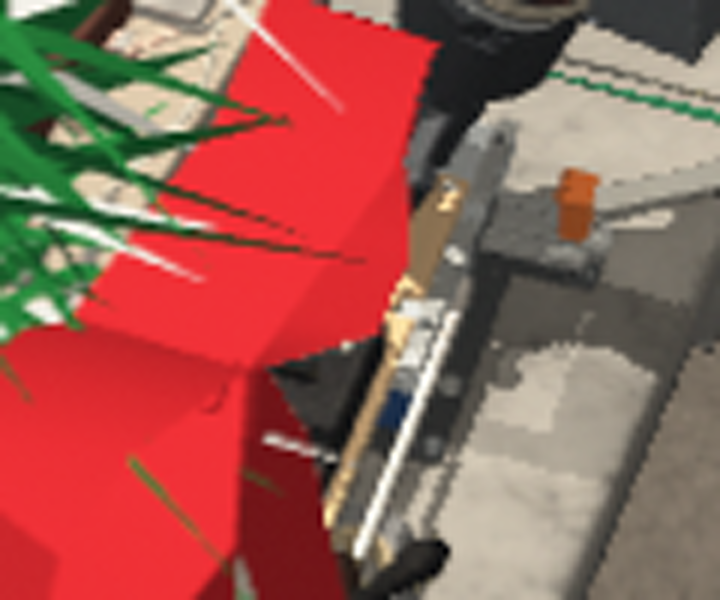

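View pics/wrist11.png

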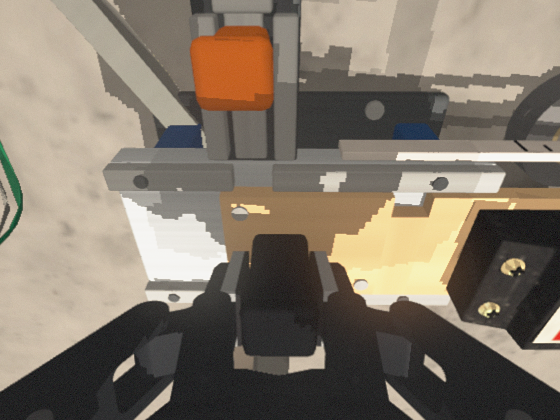

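Run:
```python
from h import *
import cv2
# wrist1 pose calibration: recompute from tool offset
cs=get_calibration('scene'); 
im=cv2.imread('pics/scene11.png'); d=np.load('pics/scene11.npy')
g=lambda x,y:(200+(x+.5)/6-.5,215+(y+.5)/6-.5)
ys=np.array([-.06,.9982]);xs=np.array([.9982,.06]); o=np.array([.5126,.1124])
st=lambda p:(np.round((p[:2]-o)@xs,4),np.round((p[:2]-o)@ys,4),np.round(p[2],3))
for n,(x,y),z in [('front near top',(220,280),.073),('front near bot',(220,288),.065),('front far top',(125,240),.073),('ptr',(212,335),.08),('ptr top',(211,322),.087)]:
    px=g(x,y); print(n,px,st(at_z(cs,px,z)),st(at_d(cs,px,d[int(round(px[1])),int(round(px[0]))])))
hsv=cv2.cvtColor(im,cv2.COLOR_BGR2HSV); m=((hsv[...,0]<8)|(hsv[...,0]>172))&(hsv[...,1]>150)&(hsv[...,2]>90)
yy,xx=np.nonzero(m[262:280,225:245])
for y,x in zip(yy+262,xx+225): print(x,y,im[y,x],st(at_d(cs,(x,y),d[y,x])))
# wrist1 red
from scipy.spatial.transform import Rotation as R
c=get_calibration('wrist'); ob=get_obs(); M=R.from_rotvec(ob['tool_rot']).as_matrix()
Rc=M.T@rot(c); tc=M.T@(np.array(c['position'])-ob['tool_pos'])
M1=np.array([[.001,-.999,-.05],[.002,-.05,.999],[-1,-.001,.002]]);U,_,V=np.linalg.svd(M1);M1=U@V
c1=dict(c);c1['position']=np.array([.54068,.16819,.46884])+M1@tc; c1['orientation']=M1@Rc
np.save('pics/c1.npy',np.array(c1,dtype=object),allow_pickle=True)
im=cv2.imread('pics/wrist1.png'); d=np.load('pics/wrist1.npy')
hsv=cv2.cvtColor(im,cv2.COLOR_BGR2HSV); m=((hsv[...,0]<8)|(hsv[...,0]>172))&(hsv[...,1]>150)&(hsv[...,2]>70)
yy,xx=np.nonzero(m[85:115,410:440])
print('wrist1')
for y,x in zip(yy+85,xx+410): print(x,y,st(at_d(c1,(x,y),d[y,x])),'z65',st(at_z(c1,(x,y),.068)))
for p in [(333.6,113.2),(331.8,172.7)]: print(st(at_z(c1,p,.073)))
for p in [(487,77),(500,30),(455,88),(518,68)]: print('lever',st(at_d(c1,p,d[p[1],p[0]])))
```

```text
front near top (236.25, 261.25) (np.float64(-0.0204), np.float64(0.167), np.float64(0.073)) (np.float64(-0.0193), np.float64(0.1656), np.float64(0.071))
front near bot (236.25, 262.5833333333333) (np.float64(-0.0179), np.float64(0.1641), np.float64(0.065)) (np.float64(-0.0719), np.float64(0.2312), np.float64(0.136))
front far top (220.41666666666666, 254.58333333333334) (np.float64(0.0342), np.float64(0.1689), np.float64(0.073)) (np.float64(0.0935), np.float64(0.1016), np.float64(0.002))
ptr (234.91666666666666, 270.4166666666667) (np.float64(-0.0463), np.float64(0.2064), np.float64(0.08)) (np.float64(-0.0447), np.float64(0.2045), np.float64(0.078))
ptr top (234.75, 268.25) (np.float64(-0.0457), np.float64(0.206), np.float64(0.087)) (np.float64(-0.0713), np.float64(0.2375), np.float64(0.121))
235 269 [ 13  17 112] (np.float64(-0.0714), np.float64(0.2367), np.float64(0.118))
236 269 [ 43  44 118] (np.float64(-0.0455), np.float64(0.2006), np.float64(0.08))
234 270 [ 29  30 125] (np.float64(-0.0672), np.float64(0.2358), np.float64(0.112))
235 270 [ 21  24 148] (np.float64(-0.0445), np.f
[... 18453 characters left out ...]
.0359), np.float64(0.2066), np.float64(0.068))
429 107 (np.float64(-0.0352), np.float64(0.231), np.float64(0.012)) z65 (np.float64(-0.0359), np.float64(0.2076), np.float64(0.068))
430 107 (np.float64(-0.0352), np.float64(0.2314), np.float64(0.014)) z65 (np.float64(-0.0359), np.float64(0.2087), np.float64(0.068))
(np.float64(-0.0308), np.float64(0.1098), np.float64(0.073))
(np.float64(0.03), np.float64(0.1099), np.float64(0.073))
lever (np.float64(-0.0612), np.float64(0.2356), np.float64(0.116))
lever (np.float64(-0.0917), np.float64(0.2195), np.float64(0.153))
lever (np.float64(-0.0524), np.float64(0.2104), np.float64(0.113))
lever (np.float64(-0.0686), np.float64(0.2628), np.float64(0.114))
```

Emit:
carry_out(increments=[[[0, 0, 0], [-0.02, 0.4, 0], 0], [[0, 0, 0], [-0.02, 0.4, 0], 0], [[0, 0, 0], [-0.02, 0.3, 0], 0], [[0, 0, 0], [0, 0.1, 0], 0], [[0, 0, 0], [0, 0, 0], 0]])

```text
t: 13.45
tool_pos: [0.4593, 0.1252, 0.2444]
tool_rot: [-1.41, 0.921, 0.983]
contact_force: [-1.0, -2.7, 0.8]
opening: 0.0268
```

```bash
python3 g.py 12; python3 s.py 12
```

```text
board_handle 0.96 [275.8, 288.5] [0.515  0.1233 0.095 ]
lock_grip 0.59 [152.0, 64.0] [0.4304 0.0851 0.092 ]
13.6 [0.4592 0.125  0.2443] [-0.  -0.8 -0.4] 0.027075617374836672
[[ 0.346 -0.936 -0.06 ]
 [ 0.001 -0.063  0.998]
 [-0.938 -0.345 -0.021]]
grasp [0.5128 0.1251 0.0989]
scene board_front 0.95 [222.2, 267.5] [0.5015 0.315  0.065 ]
scene board_front 0.33 [178.6, 320.2] [0.4518 0.5265 0.065 ]
scene mark 0.57 [233.4, 268.6] [0.4621 0.3125 0.08  ]
```

View pics/scene12c.png

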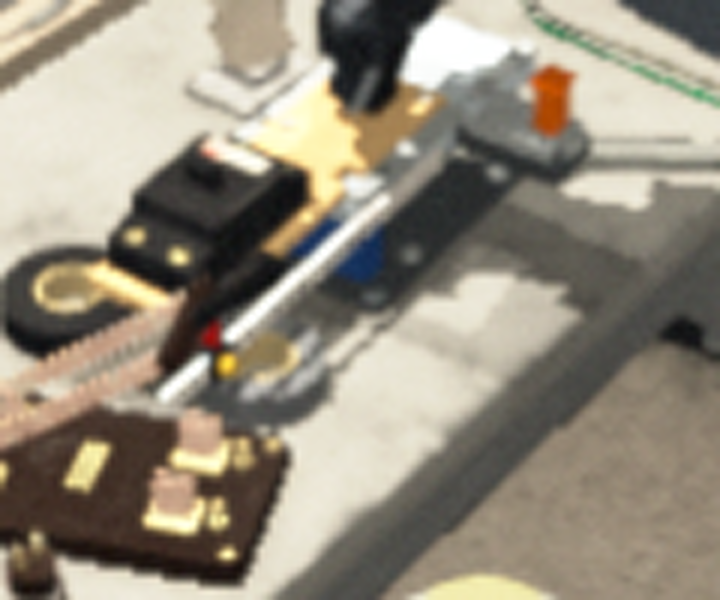

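View pics/wrist12.png

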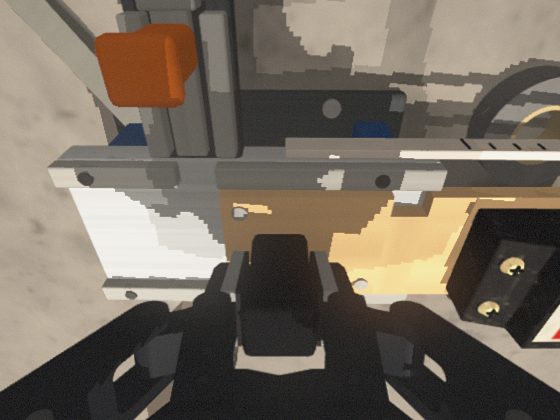

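Emit:
carry_out(increments=[[[0.1, 0, 0], [-0.01, 0.1, -0.05], 0], [[0.05, 0, 0], [0, 0.08, -0.05], 0], [[0, 0, 0], [0, 0, 0], 0], [[0, 0, 0], [0, 0, 0], 0]])

```text
t: 14.3
tool_pos: [0.4593, 0.1271, 0.2436]
tool_rot: [-1.399, 0.916, 0.987]
contact_force: [-0.3, -0.5, -0.3]
opening: 0.0265
```

```bash
python3 g.py 13
python3 - <<'E'
from h import *
im=cv2.imread('pics/wrist13.png')
cv2.imwrite('pics/w13c.png',cv2.resize(im[130:310,30:300],None,fx=2.9,fy=2.9,interpolation=cv2.INTER_CUBIC))
E
```

```text
lock_grip 0.86 [134.9, 67.4] [0.4309 0.0845 0.092 ]
14.45 [0.4593 0.1272 0.2436] [-1.4 -0.4  0.7] 0.026542706615901638
[[ 0.344 -0.937 -0.059]
 [ 0.011 -0.059  0.998]
 [-0.939 -0.344 -0.011]]
grasp [0.5126 0.1288 0.0981]
```

View pics/w13c.png

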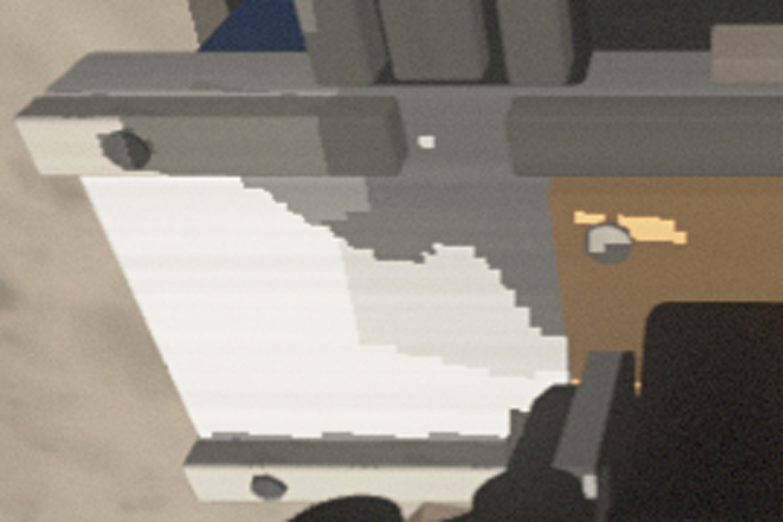

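Run:
```python
from h import *
c=get_calibration('wrist')
ys=np.array([-.06,.9982]);xs=np.array([.9982,.06]); o=np.array([.5126,.1124])
g=lambda x,y:(30+(x+.5)/2.9-.5,130+(y+.5)/2.9-.5)
st=lambda p:(np.round((p[:2]-o)@xs,4),np.round((p[:2]-o)@ys,4))
for n,p,z in [('board in a',(551,185),.073),('board in b',(567,355),.073),('bed a',(84,185),.065),('bed b',(200,437),.065),('rail',(18,118),.072),('rail far',(186,463),.072)]:
    print(n,st(at_z(c,g(*p),z)))
import json
n='scene'; im,d=get_image(n)
cs=get_calibration(n)
for q in ['tape_black','tape_grey','contactor','pliers_blue','fuse_3','knob_insulator_1']:
    print(q,[(round(r['p'],2),at_z(cs,r['centre'],0).round(3).tolist()) for r in tip_of(n,q)][:2])
print(get_obs()['tool_pos'],get_obs()['t'],np.abs(get_obs()['dq']).max())
```

```text
board in a (np.float64(-0.0294), np.float64(-0.0084))
board in b (np.float64(0.0031), np.float64(-0.0092))
bed a (np.float64(-0.0235), np.float64(-0.0804))
bed b (np.float64(0.0321), np.float64(-0.0801))
rail (np.float64(-0.0393), np.float64(-0.0798))
rail far (np.float64(0.0309), np.float64(-0.0792))
tape_black [(0.73, [0.469, -0.308, 0.0]), (0.63, [0.573, 0.274, -0.0])]
tape_grey [(0.78, [0.475, 0.259, 0.0]), (0.36, [0.566, 0.122, -0.0])]
contactor [(0.94, [0.44, -0.406, 0.0]), (0.74, [0.523, 0.258, 0.0])]
pliers_blue [(0.5, [0.466, -0.309, 0.0])]
fuse_3 [(0.58, [0.582, -0.29, 0.0])]
knob_insulator_1 [(0.85, [0.574, 0.499, 0.0]), (0.54, [0.513, 0.486, -0.0])]
[0.45928264 0.12717164 0.24353494] 14.8 0.0025919282998429637
```

```bash
python3 -c "
from station import *
print(finish_job())"
```

```text
the job is handed in; nothing more can be done
None
```

I pulled the lock grip back to its end stop, gripped the board's handle and slid the board out to the pointer. I handed the job in at about 14.8 s, still holding the handle.

- **Lock:** the pull force rose to about 30 N, against about 2 N of bolt friction, so I take it as hard against the stop. By camera the grip moved about 22–22.5 mm, on top of its unknown 0–4 mm start. A picture after release showed the bolt end clear of the board's notch. I had no direct reading of the joint, so "at least 21 mm" is inferred.
- **Board position:** the gripper moved about 92.4 mm along the slide. The board's inner edge then measured 8.8 mm inside the stand's centre. That puts the front edge at about 201.2 mm against about 201.5 mm for the pointer. Both figures rest on a calibration good to about 2 mm.
- **Level:** during the slide the grip tilted by about 0.01 rad and rose about 1 mm. I corrected this, and the last readings were back to the values at the start of the grip. The arm was almost still at hand-in, with the fingers closed on the handle at 70 N.
- **Less certain:** the front edge and pointer could not be seen together at the end, because a lever on the nearby knife switch hid the front corner. The network guess for the front edge in that view came out several millimetres farther out. I trusted the inner-edge measurement and the grip travel instead.
- **Things around it:** wrist forces off the lock stayed at a few newtons, so I saw no sign of touching a bystander. I took no before-and-after measurement of their positions, and the network's last guesses for them were too scattered to confirm it.

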